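# Press a guitar bridge down and slide it home under the leaf spring of its drilling jig

### The job

Load the dark wooden guitar bridge into its drilling jig: with closed fingertips on its rear wing, against the shoulder, press it down hard until the sprung plate under it sinks about level with the bed, and keep it pressed down while you slide it forward through the throat and under the leaf spring, fully home against the end stop, so that the plate springs back up behind its tail and locks it in. Press and push only, never pick the bridge up; leave the other things on the bench where they are, and finish with the hand clear.

Things in the scene. Friction and masses are not known exactly. Their poses are not given: they have to be found in the camera images.
- jig: drilling jig screwed to the bench: plywood base 320 x 110 x 18 mm, origin at bench height under it (base spans x -165 to +155 mm), z up, +x the way the bridge slides in. The flat bed, 30 mm above the bench, runs from x = -28 mm to the end stop at +125 mm; channel 39 mm wide between guides 3 mm high (cheeks 14 mm high from x = +20 mm on). No part of it is higher than 58 mm above the bench
- stop_face (a point): middle of the foot of the wooden end stop's face, at bed height (jig x = +125 mm, y = 0, z = 30 mm)
- throat (a point): middle of the underside of the aluminium throat bar, 14 mm above the bed, at jig x = +37 mm. The bar crosses the channel from x = +28 to +46 mm and is 10 mm thick; a bush bar with four brass bushes runs on from it to the stop on the +y side, and beside that, on the -y side, the leaf spring
- bridge: roughed-out guitar bridge of dark wood, loose, 60 g, on the sprung plate: 150 mm along its x (+x = nose, along the jig's +x), 36 mm wide, origin at the centre of its underside. Middle (x -35 to +35 mm) 11 mm thick; end wings 40 mm long, 5 mm thick; square 6 mm shoulder between, which fingertips standing on the rear wing can push. Home: origin at jig x = +50 mm, z = 30 mm
- rear_wing (a point): middle of the upper face of the bridge's rear wing, 20 mm behind the shoulder, 5 mm above the bridge's underside: where the fingertips press
- load_plate (a joint): sprung aluminium plate, jig x -144 to -29 mm, 3 mm side lips. 0 = up, face 8 mm above the bed; 0.008 m = level with the bed, on a hard stop. 8 N starts it, 12 N brings it level. While it is up the bridge's middle strikes the throat bar; level, it passes with 3 mm to spare. When the tail has left it, it springs up behind the bridge, leaving 4 mm of play to the stop
- leaf (a joint): swing of the steel leaf spring (12 mm wide, slopes down from the throat bar towards the stop) in rad: 0 = at rest, its lowest point 8.5 mm above the bed at jig x = +78 mm; about 0.1 when the bridge's thick middle is under it. It presses down with about 3 to 7 N
- next_blank: the next workpiece, a plain dark bridge blank 150 x 30 x 10 mm, lying beside the jig (bystander)
- chip_brush: flat paint brush with a red handle, 162 mm long, lying on the jig's other side (bystander)
- block_plane: small block plane with red cap, 155 mm long (bystander)
- chisel_19: wooden-handled chisel, 240 mm long (bystander)
- try_square: try square, steel blade and dark wooden stock, 205 x 125 mm (bystander)

How it is judged:
On the way, in this order (a step that is already met when the one before it is completed fails the run):
1. the bridge is pressed down with the fingers until the plate under it is nearly level with the bed (value of joint load_plate above 0.0055 m and contact force between the fingers and bridge above 5 N), for 0.1 s.
2. still pressed down by the fingers, its thick middle passes under the leaf spring and lifts it (value of joint leaf above 0.02 rad and x of bridge in the frame of jig above 0.02 m and value of joint load_plate above 0.004 m and contact force between the fingers and bridge above 5 N), for 0.05 s.
At the end, for the whole second after the job is handed in: The bridge lies flat on the bed, at rest, its nose within 4.5 mm of the end stop and its thick middle holding the leaf spring up, and the loading plate has sprung up (within 1.5 mm of its top) behind its tail (x of bridge in the frame of jig between 0.0455 and 0.053 m and y of bridge in the frame of jig between -0.004 and 0.004 m and z of bridge in the frame of jig below 0.0325 m and value of joint load_plate below 0.0015 m and value of joint leaf above 0.05 rad and linear speed of bridge below 0.01 m/s and angle between bridge's own z axis and vertical below 0.03 rad); the robot touches nothing.
It fails at once if the bridge is lifted more than about 10 mm off the plate or tipped up (z of bridge in the frame of jig above 0.05 m or angle between bridge's own z axis and vertical above 0.2 rad).
It fails at once if one of the other things is moved more than 20 mm (distance of any of next_blank, chip_brush, block_plane, chisel_19, try_square from where it was at the start of the episode above 0.02 m).
It also fails if it takes over 35 s, if anything falls off the work surface, if the arm or the gripper's body presses on something with over 40 N, if the wrist force passes 120 N, or if a joint passes its speed limit or range.

### The arm

A 6-joint arm with a two-finger parallel gripper is mounted at the origin on a cart in front of the work surface, level with it; the furniture and walls round the work are solid. World frame = base frame: x ahead of the robot, y to its left, z up, the work surface at z = 0. Lengths are in m, angles in rad, forces in N, time in s.
With the tool pointing down it reaches from about 0.425 to 0.95 m from the base axis. Payload 3.5 kg.
Tool frame: the origin (TCP) lies at the very end of the fingers, on their centre line; the grasp point (between the pads) lies 19 mm behind it (bot.grasp_offset is the z of the grasp point in the tool frame, in m); z points along the fingers, y is the line along which they close (so a half turn about z gives the same grasp; the last joint's range is limited). The gripper opens to 85 mm and grips with 20 to 120 N. Pads are 22 mm wide; open, the fingers measure 114 mm over their backs; the gripper's body (76 mm by 85 mm) begins 54 mm behind the grasp point. The pads swing forward as they close: fully open they stand 13 mm farther back than shut.
Start: joints at [-1.321, 0.286, 1.577, -0, 1.279, -0.15], TCP at [0.263, -0.622, 0.231] pointing down, gripper open.
Joint ranges: [-2.77, 2.77], [-0.9, 2.22], [0.21, 2.48], [-1.53, 4.67], [0.24, 2.81], [-2.84, 2.84]. Speed limits (rad/s): [2.79, 2.79, 3.14, 3.14, 3.14, 3.14].

### API

Orientations are given as a 3x3 rotation matrix whose columns are the frame's x, y, z axes.
In Python, from rig import bot gives the robot as it stands.
- The arm moves only by the shell command python3 -m inch 'ROWS' [FORCE]. ROWS is JSON, a list of rows, each a list of 5 numbers: the shift along the world's x, y, z in m, then the turn about the world's z in degrees, then the closure in counts, from 0 (fully open) to 255 (shut). A call has 1 to 20 rows; each row shifts and turns the commanded pose from where the row before left it; what a row does not reach is not made up. A row lasts 1/10 s, in which the tool goes at most 50 mm and 8.59 degrees, less where a joint would pass 70% of its speed; a pose out of reach is approached as far as the arm can. A call is refused whole if a number of a shift passes 0.05 or a number of a turn 8.59, either way. A call with a gripper value outside its range is refused whole. The fingers move at their own pace and stop on an object; FORCE is the grip in N (left out, the last holds). Time passes only in rows, so rows that do not move let the fingers close. It gives the time, the measured TCP pose, the force, the opening and the grip force at its end, in the units of the state.
- bot.get_state(): the state, without advancing time (a new reading comes with each control period).
- bot.camera(name): name is "side" or "top"; returns (picture, depth): 420x560x3 uint8, red, green, blue; 420x560 float32, m along the optical axis (not along the pixel's ray), 0 where there is no reading.
- bot.camera_params(name): a dict with "camera_matrix" (3x3 intrinsics, pixels), "R" (3x3) and "t" (3): a world point X has camera coordinates R X + t. Camera axes: x right, y down, z forward; pixel columns grow to the right and rows downward; lengths in m; the calibration is good to about 2 mm. A picture is of the moment at which its call begins. camera_params takes no time and is no camera call.
- bot.hand_in(): hands the job in; it is judged then, once.
The state is a dict: "clock": time; "joint_pos": joint angles; "qvel": joint speeds; "tau": joint torques, N m; "tcp_pos": TCP position; "tcp_rot": TCP orientation; "contact_force": force on the tool from outside, world axes, zero at the start; "moment": the same for the moment, N m; "finger_gap": finger opening in m; "finger_force": force on a finger pad.
Only numpy, scipy, OpenCV 4.12 (cv2) and the standard library are available. Lean on these libraries where they do the work, as an engineer would, in place of code of your own. Each camera call takes 0.05 s, during which the arm holds its last target. There are 200 camera calls.

## Working session

There is one attempt and no reset: what is moved stays moved. The work goes in short steps, Python scripts to look and compute and a shell command to move; the robot and the scene stay as the last step left them, time stands still between calls to the robot, and variables do not carry over. Pictures are saved under pics/ and viewed, at most 10 in all, crops included, and the job is handed in when it is done.

```bash
mkdir -p pics; python3 - <<'E'
from rig import bot
import cv2,numpy as np
for n in("top","side"):
    p,d=bot.camera(n); cv2.imwrite(f"pics/{n}0.png",p[:,:,::-1]); np.savez(f"{n}0.npz",p=p,d=d)
    c=bot.camera_params(n); print(n,c)
s=bot.get_state();print(s)
E
```

```text
top {'camera_matrix': array([[416.81146321,   0.        , 282.71167933],
       [  0.        , 416.81146321, 211.11982015],
       [  0.        ,   0.        ,   1.        ]]), 'R': array([[-0.13306006, -0.99110273, -0.00322342],
       [-0.96980074,  0.13086955, -0.20581468],
       [ 0.20440534, -0.02425964, -0.97858568]]), 't': array([0.06778085, 0.50956713, 1.34706897])}
side {'camera_matrix': array([[442.03582364,   0.        , 281.73143189],
       [  0.        , 442.03582364, 214.1526059 ],
       [  0.        ,   0.        ,   1.        ]]), 'R': array([[-3.45167553e-02, -9.99404106e-01, -1.60511746e-04],
       [-4.08750085e-01,  1.42636989e-02, -9.12534884e-01],
       [ 9.11993400e-01, -3.14321341e-02, -4.08998850e-01]]), 't': array([0.01611148, 0.28572265, 0.9243987 ])}
{'clock': 0.1, 'joint_pos': array([-1.32103276e+00,  2.87116760e-01,  1.57807134e+00, -1.43820775e-05,
        1.27860905e+00, -1.49996383e-01]), 'qvel': array([-0.00127222, -0.00185766, -0.00442272, -0.00056031, -0.00025687,
       -0.00056405]), 'tau': array([ 4.77474296e-04, -4.07295656e+01, -2.93698990e+01, -1.63217442e-04,
        3.43168584e-03,  4.62734451e-08]), 'tcp_pos': array([ 0.26258103, -0.62116672,  0.23003699]), 'tcp_rot': array([[ 9.21152916e-01,  3.89200455e-01, -5.58241466e-04],
       [ 3.89200727e-01, -9.21150501e-01,  2.13268936e-03],
       [ 3.15819261e-04, -2.18180100e-03, -9.99997570e-01]]), 'contact_force': array([ 0.15101161, -0.28650938,  0.15036868]), 'moment': array([-0.01389153, -0.03140298,  0.0131933 ]), 'finger_force': 0.0, 'finger_gap': 0.08531239494207182}
```

View pics/top0.png

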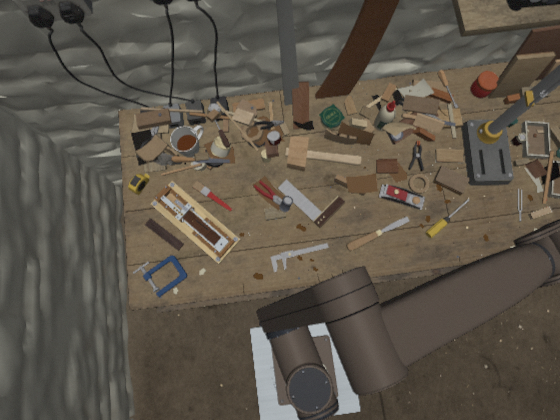

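View pics/side0.png

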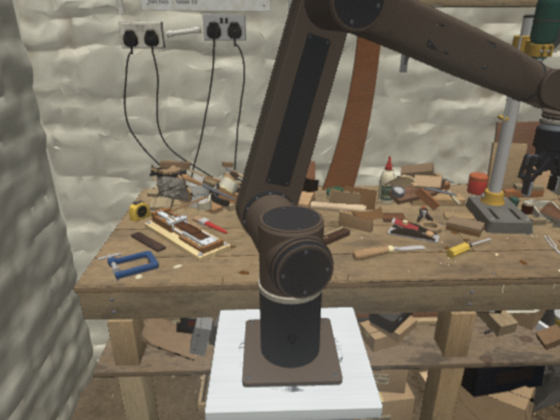

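The jig is at about (195,220) in the top view and (190,232) in the side view. I'll enlarge both crops.

```bash
cat > h.py <<'E'
from rig import bot
import numpy as np,cv2
def ray(n,u,v,z):
    c=bot.camera_params(n);K,R,t=c["camera_matrix"],c["R"],c["t"]
    C=-R.T@t; d=R.T@np.linalg.inv(K)@[u,v,1]; return C+d*(z-C[2])/d[2]
def proj(n,X):
    c=bot.camera_params(n);q=c["camera_matrix"]@(c["R"]@np.array(X)+c["t"]);return q[:2]/q[2]
E
python3 - <<'E'
from h import *
a=np.load("top0.npz")["p"][175:270,135:250]; b=np.load("side0.npz")["p"][195:265,125:245]
cv2.imwrite("pics/c1.png",cv2.resize(a[:,:,::-1],None,fx=6,fy=6,interpolation=cv2.INTER_CUBIC))
cv2.imwrite("pics/c2.png",cv2.resize(b[:,:,::-1],None,fx=6,fy=6,interpolation=cv2.INTER_CUBIC))
for u,v in((172,181),(240,240),(195,220)):print(ray("top",u,v,.018))
E
```

```text
[0.68005285 0.36818461 0.018     ]
[0.44143217 0.15546117 0.018     ]
[0.53078143 0.30083249 0.018     ]
```

View pics/c1.png

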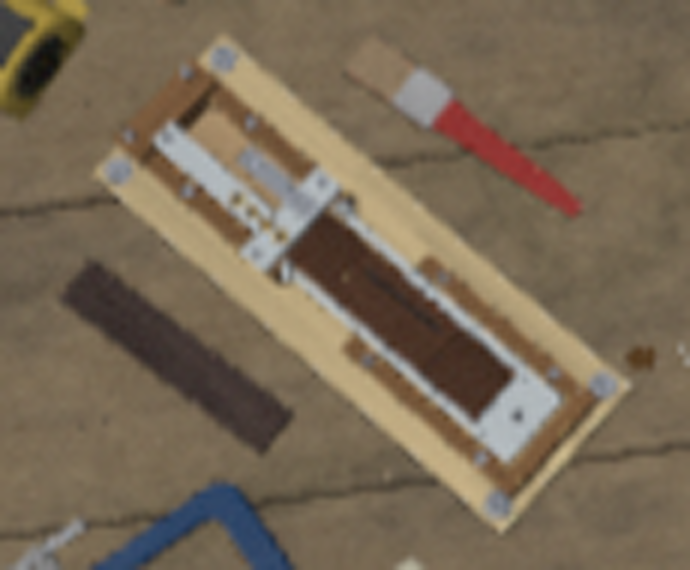

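View pics/c2.png

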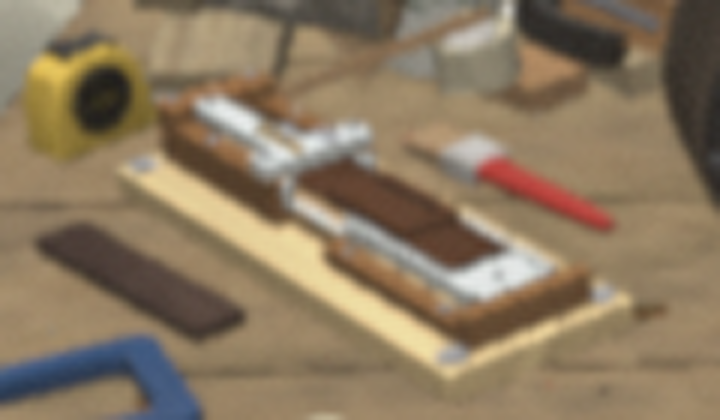

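```bash
python3 - <<'E'
from h import *
def P(x,y,z,ox=135,oy=175,n="top"):return ray(n,ox+(x+.5)/6-.5,oy+(y+.5)/6-.5,z)
L=P(97,172,.018);T=P(222,36,.018);R=P(630,383,.018);B=P(503,530,.018)
print(L,T,R,B)
print([np.linalg.norm(a-b) for a,b in((L,B),(T,R),(L,T),(R,B))],"want .32 .32 .11 .11")
ex=(L+T-R-B);ex/=np.linalg.norm(ex);ey=np.array([-ex[1],ex[0],0])
c=(L+T+R+B)/4;O=c+.005*ex;O[2]=0
print("O",O,"yaw",np.degrees(np.arctan2(ex[1],ex[0])))
# check with side view base corners (front ones)
for q in((443,382),(632,300),(118,168)):
    X=P(*q,.018,125,195,"side")-O;print("side corner jig",X@ex,X@ey)
for nm,q,z in(("rearL",(478,418),.043),("rearR",(514,375),.043),("shoulderL",(422,365),.049),("shoulderR",(458,325),.049),("throat bar",(290,218),.054),("plate tail mid",(530,437),.038)):
    X=P(*q,z)-O;print(nm,X@ex,X@ey)
for nm,q,z in(("rearL",(462,263),.043),("rearR",(505,243),.043),("shoulderL",(412,238),.049),("shR",(460,215),.049)):
    X=P(*q,z,125,195,"side")-O;print("side",nm,X@ex,X@ey)
np.savez("jig.npz",O=O,ex=ex,ey=ey)
# brush, blank corners
for q in((580,212),(345,70),(63,295),(92,260),(293,415),(263,452)):
    X=P(*q,.01)-O;print("byst",X@ex,X@ey)
s=bot.get_state();print(s["tcp_pos"],s["joint_pos"])
E
```

```text
[0.61009856 0.44747227 0.018     ] [0.68176046 0.3695127  0.018     ] [0.44701003 0.15625746 0.018     ] [0.37404846 0.23603686 0.018     ]
[np.float64(0.3168983832033148), np.float64(0.3171522765742811), np.float64(0.10589202795066786), np.float64(0.10811171477792401)] want .32 .32 .11 .11
O [0.53194204 0.30566887 0.        ] yaw 42.05237728091708
side corner jig -0.1701561224047549 0.06195808622557751
side corner jig -0.1671270759975355 -0.05193360524705198
side corner jig 0.15093111873966042 0.05595749135410759
rearL -0.11609855784781142 0.01615208423023938
rearR -0.11521350785601789 -0.01465046292271998
shoulderL -0.07375150295259011 0.014290158205287326
shoulderR -0.07385257766547279 -0.015270575675302978
throat bar 0.03765596965685976 0.0007430085253925106
plate tail mid -0.14425805785132725 0.005367215898169603
side rearL -0.11685219931025634 0.012243964229345032
side rearR -0.11365516090082915 -0.015580397820662999
side shoulderL -0.08727914241183295 0.020880188359044878
side shR -0.08234609538994003 -0.010921290898172793
byst -0.0736174797144905 -0.11029901424916133
byst 0.08799169508135188 -0.08478728741734301
byst 0.1206345470132761 0.1181037566320684
byst 0.12217852527920836 0.09257771932308807
byst -0.027665808958928693 0.0832752171449138
byst -0.029109120578115294 0.10969020914117131
[ 0.26258103 -0.62116672  0.23003699] [-1.32103276e+00  2.87116760e-01  1.57807134e+00 -1.43820775e-05
  1.27860905e+00 -1.49996383e-01]
```

The jig pose agrees in both views: O≈(0.532, 0.306), yaw 42°, and the bridge origin is at jig x≈-40 mm. Next I'll travel high to above the rear wing with the fingers shut and turned +19°.

```bash
python3 -m inch '[[0.017,0.042,0,1.9,255],[0.017,0.042,0,1.9,255],[0.017,0.042,0,1.9,255],[0.017,0.042,0,1.9,255],[0.017,0.042,0,1.9,255],[0.017,0.042,0,1.9,255],[0.017,0.042,0,1.9,255],[0.017,0.042,0,1.9,255],[0.017,0.042,0,1.9,255],[0.017,0.042,0,1.9,255],[0.014,0.04,0,0,255],[0.014,0.04,0,0,255],[0.014,0.04,0,0,255],[0.014,0.04,0,0,255],[0.014,0.04,0,0,255]]' 20
python3 -m inch '[[-0.006,0.041,0,0,255],[-0.006,0.041,0,0,255],[-0.006,0.041,0,0,255],[-0.006,0.041,-0.02,0,255],[-0.006,0.041,-0.03,0,255],[-0.006,0.041,-0.04,0,255],[0,0,-0.03,0,255],[0,0,0,0,255],[0,0,0,0,255]]'
cat > st.py <<'E'
from h import *
j=np.load("jig.npz");s=bot.get_state();X=s["tcp_pos"]-j["O"]
print("t",s["clock"],"jig",X@j["ex"],X@j["ey"],"z",s["tcp_pos"][2],"F",s["contact_force"].round(1),"Fx",s["contact_force"]@j["ex"],"gap",s["finger_gap"],"toolx",np.degrees(np.arctan2(s["tcp_rot"][1,0],s["tcp_rot"][0,0])),"tilt",s["tcp_rot"][:,2].round(3))
E
python3 st.py
```

```text
clock: 1.6
tcp_pos: [0.5027, 0.0001, 0.231]
tcp_rot: [[0.744, 0.668, -0.0], [0.668, -0.744, -0.0], [-0.0, -0.0, -1.0]]
contact_force: [0.1, -0.2, -0.2]
finger_gap: -0.0002
finger_force: 0.0
clock: 2.5
tcp_pos: [0.4674, 0.2377, 0.1171]
tcp_rot: [[0.744, 0.668, -0.001], [0.668, -0.744, -0.001], [-0.001, -0.001, -1.0]]
contact_force: [-0.6, 0.2, 0.2]
finger_gap: -0.0
finger_force: 0.0
t 2.5 jig -0.0934723016072672 -0.007225351593306499 z 0.11706619628877439 F [-0.6  0.2  0.2] Fx -0.3155340634925227 gap -2.9012071013240623e-05 toolx 41.9038321491373 tilt [-0.001 -0.001 -1.   ]
```

```bash
python3 -m inch '[[-0.005,0.0055,-0.02,0,255],[0,0,-0.03,0,255],[0,0,0,0,255],[0,0,0,0,255]]'; python3 st.py
python3 - <<'E'
from h import *
p,d=bot.camera("side");a=p[165:265,125:245]
p2,d2=bot.camera("top");b=p2[165:265,130:250]
cv2.imwrite("pics/c3.png",cv2.resize(np.hstack([a,b])[:,:,::-1],None,fx=3.3,fy=3.3,interpolation=cv2.INTER_CUBIC))
E
```

```text
clock: 2.9
tcp_pos: [0.4639, 0.243, 0.069]
tcp_rot: [[0.745, 0.667, 0.002], [0.667, -0.745, 0.0], [0.002, 0.001, -1.0]]
contact_force: [1.1, 0.1, 0.5]
finger_gap: -0.0003
finger_force: 0.0
t 2.9 jig -0.09246737280784756 -0.0009289212740603292 z 0.06896765961080845 F [1.1 0.1 0.5] Fx 0.8629223142555444 gap -0.00025380899702555083 toolx 41.83331977117881 tilt [ 0.002  0.    -1.   ]
```

View pics/c3.png

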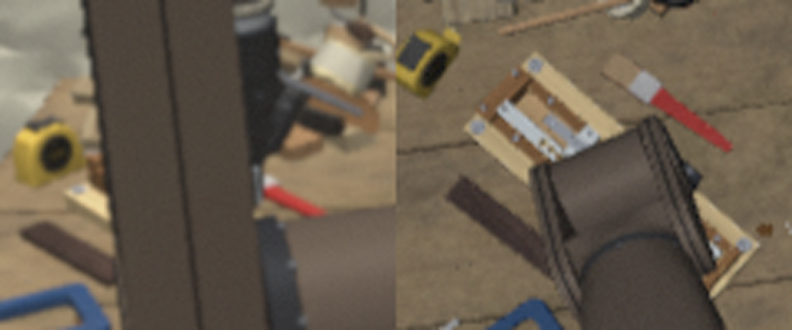

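The arm hides the work in both views: side crop left half, top crop over the rear wing. I'll go by touch from here, expecting contact at z≈0.043 on the wing.

```bash
python3 -m inch '[[0,0,-0.015,0,255],[0,0,-0.006,0,255],[0,0,-0.002,0,255],[0,0,-0.001,0,255],[0,0,0,0,255]]';python3 st.py; python3 -m inch '[[0,0,-0.002,0,255],[0,0,0,0,255]]';python3 st.py;
```

```text
clock: 3.5
tcp_pos: [0.4627, 0.2435, 0.0433]
tcp_rot: [[0.744, 0.668, 0.0], [0.668, -0.744, 0.0], [0.0, 0.0, -1.0]]
contact_force: [0.1, -0.4, -0.5]
finger_gap: -0.0002
finger_force: 0.0
t 3.5 jig -0.09303791329519012 0.0002080945524573774 z 0.04326928216675838 F [ 0.1 -0.4 -0.5] Fx -0.23453886854404318 gap -0.00015563306474567886 toolx 41.91527942391994 tilt [ 0.  0. -1.]
clock: 3.7
tcp_pos: [0.463, 0.2436, 0.0421]
tcp_rot: [[0.744, 0.668, 0.0], [0.668, -0.744, 0.0], [0.0, 0.0, -1.0]]
contact_force: [-2.0, -1.0, 7.4]
finger_gap: 0.0001
finger_force: 3.3
t 3.7 jig -0.09271865912531843 7.151230696093164e-05 z 0.04213437388412368 F [-2.  -1.   7.4] Fx -2.1496657184034866 gap 9.434955295578934e-05 toolx 41.91433291884562 tilt [ 0.  0. -1.]
```

```bash
python3 -m inch '[[0,0,0.003,0,255],[0.003,0.0027,0,0,255],[0.0015,0.0013,0,0,255],[0,0,0,0,255]]';python3 st.py; python3 -m inch '[[0.0015,0.0013,0,0,255],[0.0015,0.0013,0,0,255],[0,0,0,0,255]]';python3 st.py;
```

```text
clock: 4.1
tcp_pos: [0.4674, 0.2476, 0.0441]
tcp_rot: [[0.744, 0.668, 0.0], [0.668, -0.744, 0.0], [0.0, 0.0, -1.0]]
contact_force: [0.4, -0.2, -0.4]
finger_gap: -0.0
finger_force: 0.0
t 4.1 jig -0.08679595875963354 0.00011739586505243871 z 0.04407398229124895 F [ 0.4 -0.2 -0.4] Fx 0.12342531266645873 gap -3.6828449269075706e-06 toolx 41.9178938625853 tilt [ 0.  0. -1.]
clock: 4.4
tcp_pos: [0.4703, 0.2501, 0.0441]
tcp_rot: [[0.744, 0.668, -0.0], [0.668, -0.744, 0.0], [0.0, -0.0, -1.0]]
contact_force: [0.8, 0.5, 0.1]
finger_gap: 0.0003
finger_force: 0.0
t 4.4 jig -0.0829725507563307 4.734117488959522e-05 z 0.044121592886360875 F [0.8 0.5 0.1] Fx 0.8926644982472702 gap 0.0003335478997051649 toolx 41.90939567992801 tilt [-0.  0. -1.]
```

```bash
python3 -m inch '[[0,0,-0.003,0,255],[0,0,-0.003,0,255],[0,0,-0.003,0,255],[0,0,0,0,255]]';python3 st.py; python3 -m inch '[[0,0,-0.002,0,255],[0,0,-0.001,0,255],[0,0,0,0,255]]';python3 st.py;
```

```text
clock: 4.8
tcp_pos: [0.4706, 0.2502, 0.0365]
tcp_rot: [[0.744, 0.668, -0.0], [0.668, -0.744, -0.0], [-0.0, -0.0, -1.0]]
contact_force: [-2.6, -1.1, 8.8]
finger_gap: -0.0001
finger_force: 5.3
t 4.8 jig -0.08272858468006428 -0.00011489030480119067 z 0.0364735497416626 F [-2.6 -1.1  8.8] Fx -2.704260285530773 gap -0.00012500917222518613 toolx 41.91213761246219 tilt [-0. -0. -1.]
clock: 5.1
tcp_pos: [0.4706, 0.2502, 0.035]
tcp_rot: [[0.744, 0.668, -0.001], [0.668, -0.744, -0.001], [-0.001, -0.0, -1.0]]
contact_force: [-7.2, -2.0, 16.1]
finger_gap: 0.0002
finger_force: 9.4
t 5.1 jig -0.08269419455585691 -0.00011883052357155449 z 0.03501211039670082 F [-7.2 -2.  16.1] Fx -6.684519422116159 gap 0.00023157596522832989 toolx 41.92930514946235 tilt [-0.001 -0.001 -1.   ]
```

```bash
python3 -m inch '[[0,0,-0.0015,0,255],[0,0,-0.001,0,255],[0,0,0,0,255]]';python3 st.py; python3 -m inch '[[0.0037,0.0033,0,0,255],[0.0037,0.0033,0,0,255],[0.0037,0.0033,0,0,255],[0.0037,0.0033,0,0,255],[0,0,0,0,255]]';python3 st.py;
```

```text
clock: 5.4
tcp_pos: [0.4707, 0.2502, 0.0349]
tcp_rot: [[0.744, 0.669, -0.003], [0.669, -0.744, -0.002], [-0.003, -0.001, -1.0]]
contact_force: [-14.0, -5.2, 30.8]
finger_gap: -0.0001
finger_force: 16.1
t 5.4 jig -0.08266383674500413 -0.00014511550861615735 z 0.03486240706722149 F [-14.   -5.2  30.8] Fx -13.861319716688858 gap -0.00013057580808335543 toolx 41.96154417562228 tilt [-0.003 -0.002 -1.   ]
clock: 5.9
tcp_pos: [0.4822, 0.2596, 0.0349]
tcp_rot: [[0.741, 0.671, -0.014], [0.671, -0.742, -0.011], [-0.018, -0.001, -1.0]]
contact_force: [-21.7, -18.3, 41.8]
finger_gap: 0.0003
finger_force: 23.7
t 5.9 jig -0.06778604785934891 -0.0008525645023009024 z 0.03486416038873252 F [-21.7 -18.3  41.8] Fx -28.389382543745455 gap 0.0003307276353819561 toolx 42.13756516515493 tilt [-0.014 -0.011 -1.   ]
```

```bash
python3 -m inch '[[0.0037,0.0033,0.001,0,255],[0.0037,0.0033,0,0,255],[0.0037,0.0033,0,0,255],[0.0037,0.0033,0,0,255],[0.0037,0.0033,0,0,255],[0,0,0,0,255]]';python3 st.py
```

```text
clock: 6.5
tcp_pos: [0.502, 0.2772, 0.0349]
tcp_rot: [[0.742, 0.67, -0.009], [0.67, -0.742, -0.008], [-0.012, 0.0, -1.0]]
contact_force: [-16.2, -13.0, 29.5]
finger_gap: -0.0
finger_force: 18.3
t 6.5 jig -0.04132975507328818 -0.0010602500222661217 z 0.03492043444016564 F [-16.2 -13.   29.5] Fx -20.731716151648236 gap -4.837039898070578e-05 toolx 42.059824307960966 tilt [-0.009 -0.008 -1.   ]
```

```bash
python3 -m inch '[[0.0037,0.0033,0,0,255],[0.0037,0.0033,0,0,255],[0.0037,0.0033,0,0,255],[0.0037,0.0033,0,0,255],[0,0,0,0,255]]';python3 st.py;python3 -m inch '[[0.0037,0.0033,0,0,255],[0.0037,0.0033,0,0,255],[0.0037,0.0033,0,0,255],[0,0,0,0,255]]';python3 st.py
```

```text
clock: 7.0
tcp_pos: [0.5171, 0.2906, 0.035]
tcp_rot: [[0.743, 0.67, -0.008], [0.67, -0.743, -0.007], [-0.011, 0.0, -1.0]]
contact_force: [-14.0, -11.6, 27.6]
finger_gap: -0.0001
finger_force: 17.4
t 7.0 jig -0.02113070421653849 -0.0012183050996406822 z 0.034967053806610644 F [-14.  -11.6  27.6] Fx -18.171401043373855 gap -5.335854270806833e-05 toolx 42.04329383075793 tilt [-0.008 -0.007 -1.   ]
clock: 7.4
tcp_pos: [0.5242, 0.2972, 0.0349]
tcp_rot: [[0.741, 0.671, -0.021], [0.671, -0.741, -0.017], [-0.026, -0.001, -1.0]]
contact_force: [-23.6, -23.5, 38.7]
finger_gap: 0.0002
finger_force: 23.3
t 7.4 jig -0.011403280801757749 -0.0010706515392758468 z 0.0349390261948478 F [-23.6 -23.5  38.7] Fx -33.20547542005556 gap 0.00024555460733126486 toolx 42.14559579734168 tilt [-0.021 -0.017 -1.   ]
```

```bash
python3 -m inch '[[0.003,0.0027,0,0,255],[0.003,0.0027,0,0,255],[0,0,0,0,255]]';python3 st.py;python3 -m inch '[[0.003,0.0027,0,0,255],[0,0,0,0,255]]';python3 st.py
```

```text
clock: 7.7
tcp_pos: [0.529, 0.3018, 0.0349]
tcp_rot: [[0.741, 0.671, -0.024], [0.671, -0.742, -0.018], [-0.03, -0.002, -1.0]]
contact_force: [-27.4, -24.8, 41.2]
finger_gap: 0.0001
finger_force: 24.7
t 7.7 jig -0.004781626234753944 -0.0009117119881460276 z 0.03494151871211208 F [-27.4 -24.8  41.2] Fx -36.9808049853916 gap 5.5071999494040004e-05 toolx 42.14275721821221 tilt [-0.024 -0.018 -1.   ]
clock: 7.9
tcp_pos: [0.5321, 0.3046, 0.035]
tcp_rot: [[0.741, 0.671, -0.023], [0.671, -0.742, -0.018], [-0.029, -0.002, -1.0]]
contact_force: [-26.8, -23.5, 39.8]
finger_gap: 0.0003
finger_force: 24.2
t 7.9 jig -0.0006182948795419607 -0.0008832752840968674 z 0.03497218295458071 F [-26.8 -23.5  39.8] Fx -35.6585407913184 gap 0.0003195806629637686 toolx 42.12887339923131 tilt [-0.023 -0.018 -1.   ]
```

```bash
for i in 1; do python3 -m inch '[[0.0022,0.002,0,0,255],[0,0,0,0,255]]' >/dev/null;python3 st.py;done;python3 -m inch '[[0.0022,0.002,0,0,255],[0,0,0,0,255]]'>/dev/null;python3 st.py;python3 -m inch '[[0.0015,0.0013,0,0,255],[0,0,0,0,255]]'>/dev/null;python3 st.py
```

```text
t 8.1 jig 0.002644597353066665 -0.0008644385839133361 z 0.034944623202413885 F [-25.8 -23.5  41. ] Fx -34.87668114023471 gap -0.00015116042820979123 toolx 42.12462449351458 tilt [-0.022 -0.017 -1.   ]
t 8.3 jig 0.005068244065799452 -0.0008797772461051601 z 0.034941781903159747 F [-27.4 -24.6  39.2] Fx -36.81756451881064 gap 7.487342565650664e-05 toolx 42.13045035984587 tilt [-0.024 -0.018 -1.   ]
t 8.5 jig 0.005128504839116201 -0.0008662632205008037 z 0.0349521329044516 F [-31.5 -28.3  44.3] Fx -42.388788314690586 gap 0.0002235026162077602 toolx 42.17362768969917 tilt [-0.028 -0.022 -0.999]
```

The tip stopped at jig x +5 mm with rising force, so the bridge is home. I'll ease the push and the press together, then lift clear.

```bash
python3 -m inch '[[-0.002,-0.0018,0.001,0,255],[-0.0015,-0.0013,0.002,0,255],[0,0,0,0,255]]'>/dev/null;python3 st.py; python3 -m inch '[[0,0,0.002,0,255],[0,0,0.002,0,255],[0,0,0,0,255]]'>/dev/null;python3 st.py
```

```text
t 8.8 jig 0.004966380079728217 -0.0008552587321193975 z 0.03500818378536172 F [-15.  -15.2  20.7] Fx -21.310671936421173 gap -7.853707599193617e-05 toolx 42.03926382853465 tilt [-0.015 -0.012 -1.   ]
t 9.1 jig 0.005017407201673289 -0.00014909128358633113 z 0.035151733922078515 F [ -9.  -11.8   4.7] Fx -14.619446696784145 gap 1.6200024050844626e-06 toolx 41.99323021513743 tilt [-0.014 -0.01  -1.   ]
```

```bash
python3 -m inch '[[-0.003,-0.0027,0.0005,0,255],[-0.001,-0.001,0.001,0,255],[0,0,0,0,255]]'>/dev/null;python3 st.py; python3 -m inch '[[0,0,0.005,0,255],[0,0,0.02,0,255],[0,0,0.04,0,255],[0,0,0.05,0,255],[0,0,0.05,0,255],[-0.01,-0.045,0.02,0,255],[-0.01,-0.045,0,0,255],[0,-0.045,0,0,255],[0,-0.045,0,0,255],[0,-0.045,0,0,255],[0,-0.045,0,0,255],[0,-0.045,0,0,255],[0,-0.045,0,0,255],[0,0,0,0,255],[0,0,0,0,255]]';
python3 - <<'E'
from h import *
p,d=bot.camera("top");a=p[175:270,135:250];p,d=bot.camera("side");b=p[195:265,125:245]
cv2.imwrite("pics/c4.png",cv2.resize(a[:,:,::-1],None,fx=6,fy=6,interpolation=cv2.INTER_CUBIC))
cv2.imwrite("pics/c5.png",cv2.resize(b[:,:,::-1],None,fx=6,fy=6,interpolation=cv2.INTER_CUBIC))
E
```

```text
t 9.4 jig 0.006284214135017858 -0.0004818084793484466 z 0.039385137068239734 F [-1.  -0.5 -0.4] Fx -1.0658743917731122 gap 0.00035266538660286463 toolx 41.89634843478016 tilt [ 0.001  0.    -1.   ]
clock: 10.9
tcp_pos: [0.5174, -0.0511, 0.225]
tcp_rot: [[0.746, 0.666, 0.002], [0.666, -0.746, 0.0], [0.002, 0.001, -1.0]]
contact_force: [-0.2, 0.2, -0.5]
finger_gap: 0.0001
finger_force: 0.0
```

View pics/c4.png

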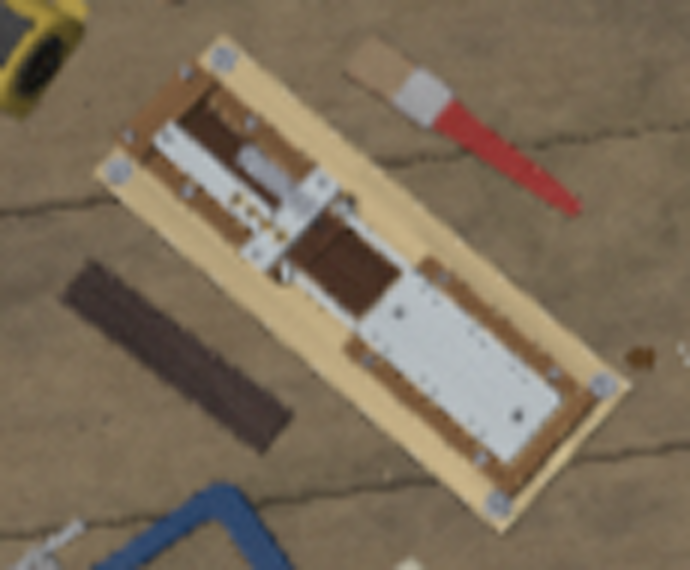

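View pics/c5.png

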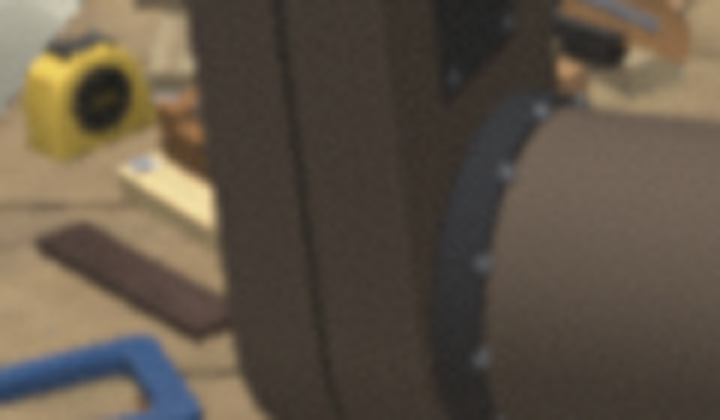

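The top view shows the bridge under the throat bar, its nose at the stop near (205,110), and the plate clear from (380,300) back. I'll check the plate's height from the depth image.

```bash
python3 - <<'E'
from h import *
j=np.load("jig.npz");O,ex,ey=j["O"],j["ex"],j["ey"]
c=bot.camera_params("top");K,R,t=c["camera_matrix"],c["R"],c["t"]
p,d=bot.camera("top");d0=np.load("top0.npz")["d"]
def hz(D,u,v):
    q=np.linalg.inv(K)@[u,v,1];return (R.T@(q*D[v,u]-t))
def med(D,x0,x1):
    return np.median([hz(D,*np.round(proj("top",O+x*ex+y*ey+[0,0,.034])).astype(int))[2] for x in np.arange(x0,x1,.003) for y in (-.01,-.005,0,.005,.01)])
print("plate now",med(d,-.12,-.05),"plate rear before/now",med(d0,-.14,-.122),med(d,-.14,-.122),"wing now",med(d,-.018,.008))
for z in(.03,.038):
  for q in((360,325),(412,268)):
    X=ray("top",135+(q[0]+.5)/6-.5,175+(q[1]+.5)/6-.5,z)-O;print(z,X@ex,X@ey)
E
```

```text
plate now 0.03882996355779312 plate rear before/now 0.038897832166128285 0.038692038633394765 wing now 0.03526579396999875
0.03 -0.026979913932905733 0.020291601411575894
0.03 -0.027231384472607804 -0.022850869410647227
0.038 -0.029169456730629435 0.02018281646207301
0.038 -0.029419483403711984 -0.022711943540522826
```

The plate is up at 38.8 mm with its edge at -29 mm, and the wing is level on the bed at 35.3 mm. The bridge is locked in, so I'll hand in.

```bash
python3 -c "
from rig import bot
print(bot.hand_in())"
```

```text
the job is handed in; nothing more can be done
None
```

The bridge is home against the end stop under the leaf spring, the plate has sprung back up behind its tail, and the hand is clear. I handed the job in after about 11 s of robot time, and the hand-in gave no verdict.

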